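# Lock the water filter with its T-handled service key

## Robot

A 7-joint arm with a two-finger parallel gripper is mounted at the origin on a cart in front of the work surface, level with it; the furniture and walls round the work are solid. World frame = base frame: x ahead of the robot, y to its left, z up, the work surface at z = 0. Lengths are in m, angles in rad, forces in N, time in s.
With the tool pointing down it reaches from about 0.425 to 0.8 m from the base axis. Payload 8.3 kg.
Tool frame: the origin (TCP) lies on the centre line of the jaws, within the pads' length; the fingertips stand 22 mm ahead of it and the grasp point (between the pads) lies 3 mm ahead of it; z points along the fingers, y is the line along which they close (so a half turn about z gives the same grasp; the last joint's range is limited). The gripper opens to 85 mm and grips with 20 to 120 N. Pads are 22 mm wide; open, the fingers measure 114 mm over their backs; the gripper's body (76 mm by 85 mm) begins 54 mm behind the grasp point. The pads swing forward as they close: fully open they stand 13 mm farther back than shut.
Start: joints at [1.26, 0.383, 0.016, 1.37, -0.006, 1.388, -0.046], TCP at [0.153, -0.606, 0.22] pointing down, gripper open.
Joint ranges: [-2.95, 2.95], [-0.25, 2.06], [-1.52, 1.56], [0.18, 2.33], [-1.44, 4.58], [0.02, 2.06], [-3.01, 3.01]. Speed limits (rad/s): [2.39, 2.39, 3.01, 3.01, 3.14, 3.14, 3.14].

## Interface

Orientations are given as a unit quaternion [w, x, y, z].
In Python, from station import robot gives the robot as it stands.
- The arm moves only by the shell command python3 -m crank 'ROWS' [OPENING] [FORCE]. ROWS is JSON, a list that holds one entry, the list of rows, each a list of 6 numbers: the shift along the world's x, y, z in mm, then the turn, a rotation vector about the world's x, y, z in rad. A call has 1 to 5 rows; each row is the pose to reach, as a shift and turn from the pose commanded when the call began; what a row does not reach only later rows make up. A row lasts 1/10 s, in which the tool goes at most 50 mm and 8.59 degrees, less where a joint would pass 70% of its speed; a pose out of reach is approached as far as the arm can. A call with a gripper value outside its range is refused whole. OPENING is the opening, from 0 (shut) to 1 (fully open), set as the call begins (- or left out, the last holds). The fingers move at their own pace and stop on an object; FORCE is the grip in N (left out, the last holds). Time passes only in rows, so rows that repeat a pose let the fingers close. It gives the time, the measured TCP pose, the force, the opening and the grip force at its end, in the units of the state.
- robot.get_state(): the state, without advancing time (a new reading comes with each control period).
- robot.get_image(name): name is "side" or "top" or "wrist"; returns a dict with "frame" (384x512x3 uint8, red, green, blue), "K" (3x3 intrinsics, pixels), "origin" and "rotation" of the camera in the world. Camera axes: x right, y up, looking along -z (the intrinsics and any distortion apply to the point x, -y, -z); pixel columns grow to the right and rows downward; lengths in m; the calibration is good to about 2 mm. A picture is of the moment at which its call begins. There is no depth.
- robot.hand_in(): hands the job in; it is judged then, once.
The state is a dict: "time_s": time; "qpos": joint angles; "qvel": joint speeds; "tau": joint torques, N m; "position": TCP position; "ee_rot": TCP orientation; "force": force on the tool from outside, world axes, zero at the start; "ft_torque": the same for the moment, N m; "opening": opening from 0.0 (shut) to 1.0 (fully open); "gripper_force": force on a finger pad.
Only numpy, scipy, OpenCV 4.12 (cv2) and the standard library are available. Lean on these libraries where they do the work, as an engineer would, in place of code of your own. Each camera call takes 0.05 s, during which the arm holds its last target. There are 200 camera calls.

## Task

The cartridge of the leaning counter-top water filter has just been changed and its lock, at the bottom of the deep well where fingers cannot reach, is still open. Take the T-handled key from its holder, seat it fully down the well over the lock and turn the lock clockwise until it stops; then let go and leave the key sitting in the lock. Do not poke at the lock with the fingers, and leave the spice jar, the kitchen timer and the onion where they stand.

Things in the scene. Friction and masses are not known exactly. Their poses are not given: they have to be found in the camera images.
- filter: water filter, fixed: white round housing (72 mm across, 97 long, port stubs reaching 60 mm to each side) on a grey foot plate 150x120x12 mm. Origin: on the plate's underside, 25 mm in from the middle of its front edge; z up. The housing leans 25 degrees from vertical towards its own -x side, which faces the robot (yaw within 0.3 rad). Filter and holder may stand either way round, left or right
- mouth (a point): centre of the mouth's rim at the upper end of the filter's housing, 119 mm above the worktop. From it a round well runs down the housing's axis: a funnel 52 mm wide narrows over 10 mm to a bore 40 mm across and 75 mm deep (85 mm from rim to floor). Axes as filter
- tang (a point): centre of the well's floor, at (55, 0, 42) mm in the filter's frame, on the lock's axis. z points out of the well along its axis (25 degrees from vertical). The lock is a flat steel tang standing on the floor, 24 mm long, 5 thick, 16 high; x is along its length and turns with it: at lock value q it stands (0.6 - q) rad anticlockwise, looking into the well, of the filter's x direction
- lock (a joint): turn of the lock in rad: grows clockwise as seen looking down into the well; starts between 0 and 0.25 (open) and meets its stop at 1.1 (locked). It takes about 0.15 N m to turn and stays where it is left
- key: loose steel key, 141 mm long, 0.11 to 0.22 kg, fork down in the holder. Origin: centre of the fork's lower end; z up the shaft; x along the handle bar. Two prongs (20 mm along x, 7 thick, 22 high) at y = +-9.5 mm leave a 12 mm slot along x that straddles the tang with 0.3 rad of play either way. Fork 33 mm over corners, shaft 26 mm, neck 15 mm from z = 98. Seated, it stands on the well's floor
- key_bar (a point): centre of the key's black handle bar, 130 mm above the fork's lower end: bar 90 mm long (x), 18 mm wide (y, grip here), 22 mm high (z); axes as the key's
- holder: round dark steel holder, fixed: 80 mm foot disc, 58 mm high; origin at the centre of its underside. Its cup has a floor at z = 8 mm and is 42 mm wide at the mouth; the key stands loosely in it, with its bar turned any way within 0.5 rad of the world x axis
- spice_jar: glass spice jar with a yellow cap, 42 mm across, 96 mm high, loose; origin at its underside. Leave alone
- timer: red and white round kitchen timer, 62 mm across, 59 mm high, loose; origin at its underside. Leave alone
- onion: onion, 75 mm across, loose; origin at its underside. Leave alone
There are look-alikes about, which are no part of the job. There is more than one size of the key; the job needs the larger.

How it is judged:
By the outcome, as a careful person would: the job done as asked, in the order asked, and still so for the second after the job is handed in, with the robot touching nothing.
It also fails if it takes over 42 s, if anything falls off the work surface, if the arm or the gripper's body presses on something with over 40 N, if the wrist force passes 120 N, or if a joint passes its speed limit or range.

## Working session

There is one attempt and no reset: what is moved stays moved. The work goes in short steps, Python scripts to look and compute and a shell command to move; the robot and the scene stay as the last step left them, time stands still between calls to the robot, and variables do not carry over. Pictures are saved under pics/ and viewed, at most 10 in all, crops included, and the job is handed in when it is done.

```bash
ls; mkdir -p pics; python3 - <<'E'
from station import robot
import cv2,pickle,numpy as np
d={}
for n in("side","top","wrist"):
    i=robot.get_image(n); d[n]=i; cv2.imwrite(f"pics/{n}0.png",i["frame"][:,:,::-1]); print(n,i["K"],i["origin"],i["rotation"],[k for k in i if k not in("frame",)])
pickle.dump(d,open("d0.pkl","wb"))
a=np.hstack([d["side"]["frame"],d["top"]["frame"]]);
print(robot.get_state())
E
```

```text
pics
side [[354.0435328    0.         263.13795532]
 [  0.         354.0435328  194.65568879]
 [  0.           0.           1.        ]] [0.40004839 0.93684834 0.75535972] [-0.07732824 -0.05348835  0.4636596   0.88101028] ['K', 'origin', 'rotation']
top [[395.51802068   0.         257.32947019]
 [  0.         395.51802068 189.22238791]
 [  0.           0.           1.        ]] [0.39373923 0.01290465 1.3814103 ] [ 0.71579583  0.04914847 -0.068168   -0.69323437] ['K', 'origin', 'rotation']
wrist [[314.14978886   0.         249.62930626]
 [  0.         314.14978886 191.34222209]
 [  0.           0.           1.        ]] [ 0.23375181 -0.58475678  0.37383629] [ 0.77798022 -0.13038332  0.10317547 -0.60588925] ['K', 'origin', 'rotation']
{'time_s': 0.15, 'qpos': array([ 1.26012113,  0.38403666,  0.01638319,  1.37090352, -0.00629308,
        1.38816554, -0.04647175]), 'qvel': array([ 0.00035853, -0.00260063, -0.00045039, -0.00391415, -0.000798  ,
        0.00070485, -0.00077176]), 'tau': array([ 2.83759553e-03, -6.28153038e+01,  8.45898204e-01, -3.72169125e+01,
        1.66375207e-02,  1.09538622e-02, -7.44006798e-06]), 'position': array([ 0.15321748, -0.60552544,  0.21941803]), 'ee_rot': array([-7.25007671e-04,  9.92330145e-01,  1.23613704e-01, -1.00020190e-04]), 'force': array([ 0.4676789 , -0.49897038, -0.90034303]), 'ft_torque': array([ 3.16095750e-02, -2.60116613e-02,  7.02221735e-06]), 'gripper_force': 0.0, 'opening': 1.0019233653369537}
```

View pics/top0.png

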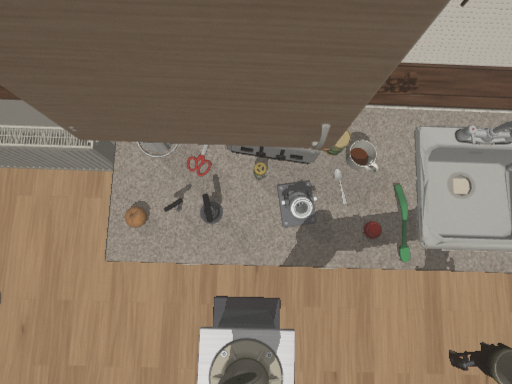

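View pics/side0.png

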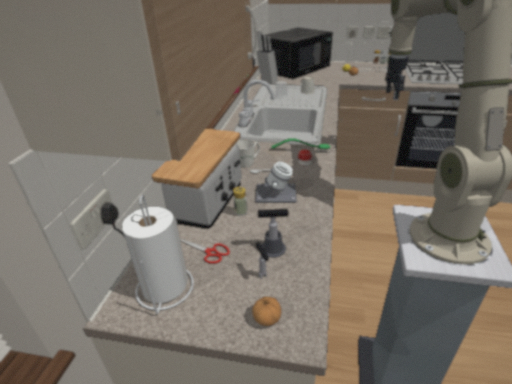

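The top view shows the key in its holder at about (210,210), the filter at (300,205), the small look-alike key lying at (178,200), the onion at (136,217) and the timer at (373,229). In the side view the key bar is at (272,212) and the filter mouth at (283,170).

```bash
cat > h.py <<'E'
import numpy as np,cv2,pickle
from scipy.spatial.transform import Rotation as R
def rot(q): return R.from_quat(np.r_[q[1:],q[0]]).as_matrix()
def ray(im,uv):
    K=im["K"]; d=np.array([(uv[0]-K[0,2])/K[0,0],-(uv[1]-K[1,2])/K[1,1],-1]); d=rot(im["rotation"])@d
    return np.array(im["origin"]),d/np.linalg.norm(d)
def plane(im,uv,z):
    o,d=ray(im,uv); return o+d*(z-o[2])/d[2]
def tri(*obs):
    A=np.zeros((3,3));b=np.zeros(3);L=[ray(i,u) for i,u in obs]
    for o,d in L:
        P=np.eye(3)-np.outer(d,d);A+=P;b+=P@o
    x=np.linalg.solve(A,b); return x,[1e3*np.linalg.norm((np.eye(3)-np.outer(d,d))@(x-o)) for o,d in L]
def proj(im,p):
    c=rot(im["rotation"]).T@(np.asarray(p)-im["origin"]);K=im["K"]
    return np.array([K[0,2]+K[0,0]*c[0]/-c[2],K[1,2]-K[1,1]*c[1]/-c[2]])
def crop(im,x,y,w,h,s): return cv2.resize(im["frame"][y:y+h,x:x+w,::-1],None,fx=s,fy=s,interpolation=cv2.INTER_CUBIC)
E
python3 - <<'E'
from h import *
d=pickle.load(open("d0.pkl","rb"))
t,s=d["top"],d["side"]
a=np.hstack([crop(t,160,170,80,60,5),crop(t,260,170,80,60,5)])
b=np.hstack([crop(s,240,195,80,60,5),crop(s,240,150,80,60,5)])
cv2.imwrite("pics/c1.png",np.vstack([a,b]))
E
```

```text
(no output)
```

View pics/c1.png

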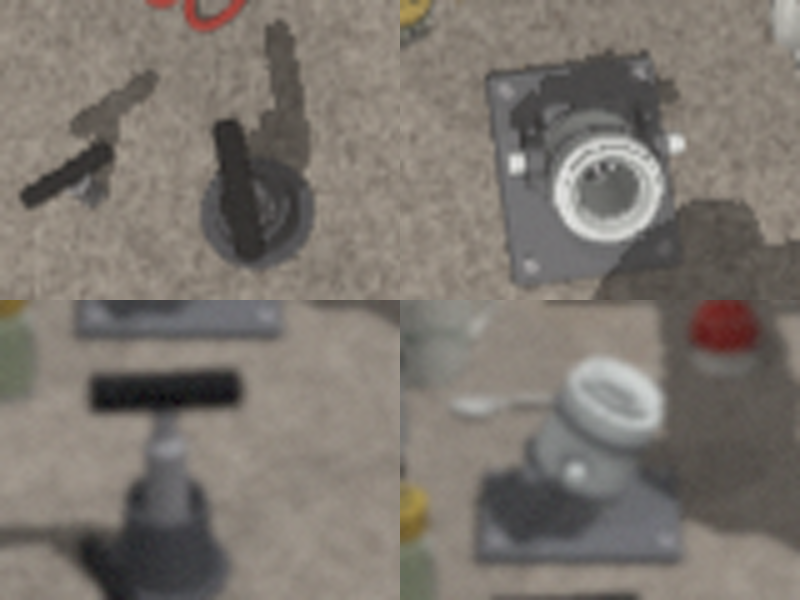

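The crops show the key bar ends (top view, crop (228,123) and (250,258)) and the filter rim centre at crop (608,188). The foot plate corners are at (488,72), (650,52), (682,258) and (515,285). The side view shows the same bar and rim.

```bash
python3 - <<'E'
from h import *
d=pickle.load(open("d0.pkl","rb"))
t,s=d["top"],d["side"]
np.set_printoptions(precision=4,suppress=True)
def blob(im,x,y,w,h,f):
    g=im["frame"][y:y+h,x:x+w].astype(int); m=f(g).astype(np.uint8)
    n,l,st,c=cv2.connectedComponentsWithStats(m); k=1+np.argmax(st[1:,4]); m=(l==k)
    cn=max(cv2.findContours(m.astype(np.uint8),0,1)[0],key=len)
    r=cv2.minAreaRect(cn); return c[k]+[x,y],st[k],r[1:],cv2.fitEllipse(cv2.convexHull(cn)),np.array([x,y])
dark=lambda g:g.max(2)<62
bt=blob(t,200,190,16,36,dark); bs=blob(s,250,205,50,16,dark)
print(bt[:3],bs[:3]); print("bar ctr",tri((t,bt[0]),(s,bs[0])))
ft=lambda a,b:(160+a/5,170+b/5); fs=lambda a,b:(240+a/5,195+(b-300)/5)
print("far end",tri((t,ft(228,123)),(s,fs(92,392)))); print("near",tri((t,ft(250,258)),(s,fs(240,388))))
wh=lambda g:g.min(2)>165
rt=blob(t,285,185,40,40,wh); rs=blob(s,262,155,40,40,wh)
for r in(rt,rs): print(r[1],r[3],r[3][0]+r[4])
print("mouth blob",tri((t,rt[3][0]+rt[4]),(s,rs[3][0]+rs[4])))
T=lambda a,b:(260+(a-400)/5,170+b/5); S=lambda a,b:(240+(a-400)/5,150+(b-300)/5)
print("mouth click",tri((t,T(608,188)),(s,S(613,395))))
c=[plane(t,T(*p),.012) for p in((488,72),(650,52),(682,258),(515,285))]
print("plate",np.array(c)); 
e=(c[0]+c[1]-c[2]-c[3]); print("yaw",np.arctan2(e[1],e[0]), "mid",sum(c)/4, [np.linalg.norm(c[i]-c[i-1]) for i in range(4)])
print("side stubs",tri((t,T(515,163)),(s,S(577,471))))
print("holder foot ctr from top", plane(t,ft(258,212),.03))
E
```

```text
(array([207.426, 208.071]), array([  3,   4,  11,  28, 169], dtype=int32), ((27.43011474609375, 9.47585678100586), 85.91438293457031)) (array([272.7458, 213.    ]), array([  9,   5,  29,   7, 177], dtype=int32), ((6.0, 28.0), 90.0))
bar ctr (array([0.5373, 0.138 , 0.1368]), [np.float64(0.003037609792884602), np.float64(0.0030376097928136577)])
far end (array([0.5789, 0.1459, 0.1366]), [np.float64(1.1316722149044116), np.float64(1.1316722149041836)])
near (array([0.4947, 0.1279, 0.1358]), [np.float64(0.265159353351039), np.float64(0.2651593533510792)])
[  6  13  22  20 186] ((16.301265716552734, 22.41880989074707), (19.99224090576172, 21.41103172302246), 58.920555114746094) [301.3013 207.4188]
[ 12   7  18  14 120] ((21.14495277404785, 13.140512466430664), (11.525630950927734, 19.33872413635254), 118.14165496826172) [283.145  168.1405]
mouth blob (array([ 0.5508, -0.1625,  0.1122]), [np.float64(1.4453393829694712), np.float64(1.445339382969377)])
mouth click (array([ 0.5519, -0.1641,  0.1075]), [np.float64(0.381065462171164), np.float64(0.38106546217105175)])
plate [[ 0.6436 -0.0916  0.012 ]
 [ 0.662  -0.2061  0.012 ]
 [ 0.5169 -0.2295  0.012 ]
 [ 0.4944 -0.1135  0.012 ]]
yaw 0.15283253780251735 mid [ 0.5792 -0.1602  0.012 ] [np.float64(0.15081462781092228), np.float64(0.11599098556796844), np.float64(0.14704853831035816), np.float64(0.11823536769562654)]
side stubs (array([ 0.5697, -0.106 ,  0.0774]), [np.float64(1.0149428373419718), np.float64(1.0149428373419043)])
holder foot ctr from top [0.5352 0.1338 0.03  ]
```

```bash
cat >> h.py <<'E'
np.set_printoptions(precision=4,suppress=True)
YF=0.153; OF=np.array([.5298,-.1678,0])
def toolrot(yaw,tilt=0,lean=0):
    """key rotation: lean frame (yaw of filter=lean) tilted by tilt towards -x, then turned yaw about its z; tool = key with z,y flipped"""
    K=R.from_euler('z',lean)*R.from_euler('y',-tilt)*R.from_euler('z',yaw)
    return K*R.from_euler('x',np.pi)
def rel(pos,Rt,st=None):
    if st is None:
        from station import robot; st=robot.get_state()
    q=st["ee_rot"]; R0=R.from_quat(np.r_[q[1:],q[0]])
    print("shift mm",1e3*(np.array(pos)-st["position"]),"rotvec",(Rt*R0.inv()).as_rotvec())
E
python3 - <<'E'
from h import *
from station import robot
st=robot.get_state(); d=pickle.load(open("d0.pkl","rb"))["wrist"]
Rt=rot(st["ee_rot"]); print("tool",Rt); off=Rt.T@(d["origin"]-st["position"]); C=Rt.T@rot(d["rotation"]); print("cam off",off,"look",-C[:,2],"up",C[:,1])
L=np.radians(25)
ax=R.from_euler('z',YF).apply([-np.sin(L),0,np.cos(L)]); m=OF+R.from_euler('z',YF).apply([.0191,0,.119]); print("mouth",m,"axis",ax)
for dist in(.2,.25):
  T=toolrot(0,L,YF); p=m+ax*dist-T.apply(off); print(dist,p)
  # also with camera look exactly down the axis
rel(p,T); rel([.537,.137,.25],toolrot(.21))
T=toolrot(.0,L,YF); print("look world",T.apply(-C[:,2]))
E
```

```text
tool [[ 0.9694  0.2453 -0.0004]
 [ 0.2453 -0.9694  0.0014]
 [-0.     -0.0015 -1.    ]]
cam off [ 0.0832 -0.0006 -0.1544] look [-0.3279 -0.0013  0.9447] up [0.9447 0.0004 0.3279]
mouth [ 0.5487 -0.1649  0.119 ] axis [-0.4177 -0.0644  0.9063]
0.2 [ 0.4552 -0.1799  0.1252]
0.25 [ 0.4344 -0.1831  0.1705]
shift mm [281.1359 422.3976 -48.9396] rotvec [ 0.0855 -0.4281 -0.0937]
shift mm [383.7825 742.5254  30.582 ] rotvec [-0.0014 -0.0004 -0.0379]
look world [ 0.1007  0.0168 -0.9948]
```

```bash
python3 -m crank '[[[50,75,20,0.02,-0.1,-0.02],[100,150,20,0.04,-0.2,-0.04],[150,225,10,0.06,-0.3,-0.06],[200,300,0,0.085,-0.428,-0.094],[240,360,-20,0.085,-0.428,-0.094]]]'; python3 - <<'E'
from h import *
L=np.radians(25); rel([.4344,-.1831,.1705],toolrot(0,L,YF))
E
```

```text
time_s: 0.65
position: [0.2884, -0.3992, 0.2226]
ee_rot: [-0.016, 0.973, 0.07, 0.217]
force: [0.9, -0.0, 1.1]
opening: 0.995
gripper_force: 0.0
shift mm [146.0172 216.0887 -52.1087] rotvec [-0.0009  0.003   0.0101]
```

```bash
python3 -m crank '[[[35,50,-10,0,0,0],[70,100,-25,0,0,0],[105,150,-35,0,0,0],[135,200,-48,0,0,0],[135,200,-48,0,0,0]]]' | head -2;python3 -m crank '[[[0,0,0,0,0,0],[0,0,0,0,0,0]]]' | head -2; python3 - <<'E'
from h import *
from station import robot
L=np.radians(25); rel([.4344,-.1831,.1705],toolrot(0,L,YF))
i=robot.get_image("wrist"); pickle.dump(i,open("w1.pkl","wb"))
m=[.5487,-.1649,.119]; print(proj(i,m),i["origin"])
cv2.imwrite("pics/w1.png",i["frame"][:,:,::-1])
E
```

```text
time_s: 1.15
position: [0.4266, -0.1972, 0.1754]
time_s: 1.35
position: [0.4261, -0.1982, 0.1756]
shift mm [ 8.3133 15.0873 -5.0543] rotvec [ 0.002  -0.0005 -0.0018]
[232.053   72.6616] [ 0.4362 -0.1958  0.3514]
```

View pics/w1.png

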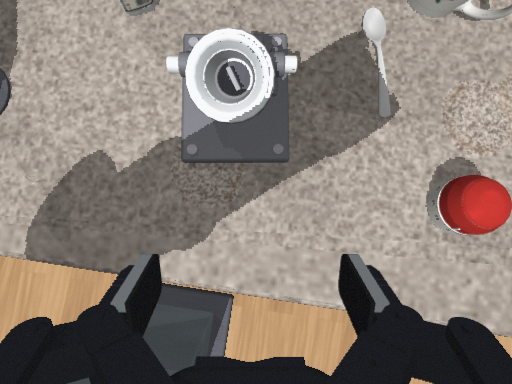

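The wrist view shows the mouth at about (231,75), with the tang as a bright bar from about (229,68) to (241,89) at the well floor. I'll measure both.

```bash
python3 - <<'E'
from h import *
i=pickle.load(open("w1.pkl","rb")); g=cv2.cvtColor(i["frame"],cv2.COLOR_RGB2GRAY)
# rim outer/inner ellipse
m=(g[15:140,175:285]>200).astype(np.uint8); n,l,st,c=cv2.connectedComponentsWithStats(m);k=1+np.argmax(st[1:,4])
cs,h=cv2.findContours((l==k).astype(np.uint8),cv2.RETR_CCOMP,1); 
for q in sorted(cs,key=len)[-3:]: 
    e=cv2.fitEllipse(q); print(len(q),np.array(e[0])+[175,15],e[1:])
x,y,w,h=205,50,55,55; s=10
cv2.imwrite("pics/w1c.png",crop(i,x,y,w,h,s))
L=np.radians(25); F=R.from_euler('z',YF)*R.from_euler('y',-L); tang=OF+R.from_euler('z',YF).apply([.055,0,.042])
p0=tang+F.apply([0,0,.016])
for a in(.35,.48,.6):
    print(a,[(proj(i,p0+F.apply([q*np.cos(a),q*np.sin(a),0]))-[x,y])*s for q in(.012,-.012)])
for dz in(0,.01,.085,): print("axis pt",dz,(proj(i,tang+F.apply([0,0,dz]))))
E
```

```text
21 [268.7669  70.1755] ((2.8338675498962402, 11.506086349487305), 175.5448760986328)
214 [226.7267  70.8207] ((62.12454605102539, 64.37836456298828), 12.057910919189453)
266 [228.3366  73.4856] ((86.34615325927734, 90.8802719116211), 23.427061080932617)
0.35 [array([263.0129, 122.5045]), array([349.9928, 367.9033])]
0.48 [array([248.4096, 129.4815]), array([364.3248, 361.2447])]
0.6 [array([235.8315, 137.6898]), array([376.7292, 353.3884])]
axis pt 0 [236.3424  75.0123]
axis pt 0.01 [235.9498  74.8011]
axis pt 0.085 [232.0316  72.6934]
```

View pics/w1c.png

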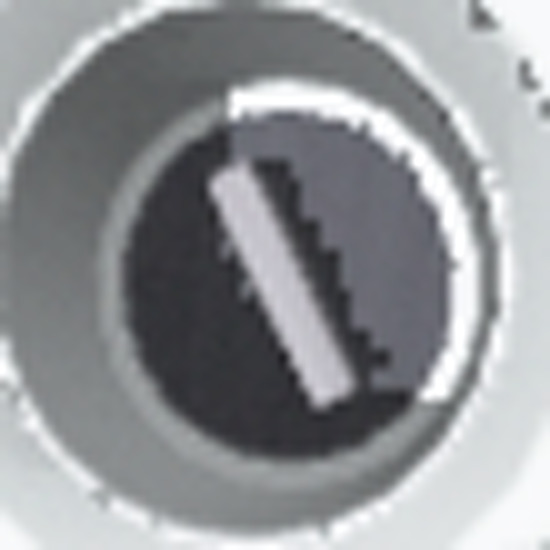

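The tang's top face runs from crop (229,175) to (338,398), which puts it about 0.47 rad from the filter's x. Its centre is about 4 px from the prediction, so I'll take a second wrist view on the way to the key.

```bash
python3 -m crank '[[[0,40,10,0,0,0],[0,70,10,0,0,0],[0,70,10,0,0,0],[0,70,10,0,0,0]]]' | head -2; cat > seg.py <<'E'
from h import *
def well(i,guess,half=70):
    g=cv2.cvtColor(i["frame"],cv2.COLOR_RGB2GRAY); x,y=[int(max(0,v-half)) for v in guess]
    s=g[y:y+2*half,x:x+2*half]
    big=(s>120).astype(np.uint8)
    out={}
    e=None
    # tang: bright blob enclosed in the dark floor nearest guess
    n,l,st,c=cv2.connectedComponentsWithStats((s>165).astype(np.uint8))
    for k in range(1,n):
        if 25<st[k,4]<400:
            cn=max(cv2.findContours((l==k).astype(np.uint8),0,1)[0],key=len); r=cv2.minAreaRect(cn)
            if max(r[1])>12: out.setdefault("cand",[]).append((c[k]+[x,y],r[1:],st[k,4]))
    return out
E
python3 - <<'E'
from seg import *
from station import robot
i=robot.get_image("wrist"); pickle.dump(i,open("w2.pkl","wb"))
a=pickle.load(open("w1.pkl","rb"))
L=np.radians(25);F=R.from_euler('z',YF)*R.from_euler('y',-L); tang=OF+R.from_euler('z',YF).apply([.055,0,.042])
for im in(a,i):
    u=proj(im,tang+F.apply([0,0,.016])); print(u,well(im,u))
u=proj(i,tang); x,y=[int(max(0,v-62)) for v in u]; print(x,y)
v=np.vstack([crop(a,165,15,133,150,4)]); w=crop(i,x,y,133,150,4); print(v.shape,w.shape)
h=min(v.shape[0],w.shape[0]); cv2.imwrite("pics/w12.png",cv2.resize(np.hstack([v[:h],w[:h]]),None,fx=.75,fy=.75))
E
```

```text
time_s: 1.8
position: [0.4271, -0.1287, 0.185]
[235.7027  74.6682] {'cand': [(array([188.8559,  10.6036]), ((19.449771881103516, 10.060227394104004), 37.5685920715332), np.int32(111)), (array([227.7857,  17.8571]), ((5.65945291519165, 13.033892631530762), 30.963756561279297), np.int32(42)), (array([282.3261,  18.6087]), ((12.727920532226562, 6.363960266113281), 45.0), np.int32(46)), (array([169.92,  37.7 ]), ((4.949747085571289, 14.142135620117188), 45.0), np.int32(50)), (array([290.3405,  63.3459]), ((15.0, 11.0), 90.0), np.int32(185)), (array([244.1852,  69.4815]), ((36.61580276489258, 14.273958206176758), 55.840309143066406), np.int32(135)), (array([232.5248,  77.9109]), ((24.59674835205078, 4.024921894073486), 63.43495178222656), np.int32(101)), (array([173.0826, 106.8838]), ((16.0, 30.0), 0.0), np.int32(327)), (array([173.1014, 129.9275]), ((14.0, 15.0), 90.0), np.int32(138))]}
[304.3614  90.1318] {'cand': [(array([248.1117,  80.5426]), ((15.0, 13.0), 90.0), np.int32(188)), (array([238.5926,  93.7593]), ((8.0, 23.0), 0.0), np.int32(108)), (array([306.545 , 124.6607]), ((48.944419860839844, 14.24110221862793), 12.994616508483887), np.int32(389)), (array([365.8393, 146.1786]), ((6.0, 14.0), 90.0), np.int32(56)), (array([360.1905, 156.5476]), ((12.636972427368164, 6.1692304611206055), 5.710593223571777), np.int32(42))]}
239 27
(600, 532, 3) (600, 532, 3)
```

View pics/w12.png

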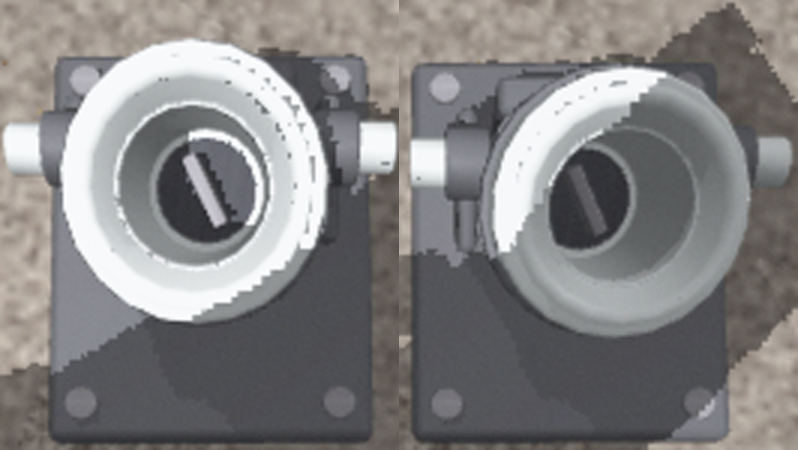

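Both views show the plate corners, the rim and the tang clearly. I read these pixels off for triangulation.

```bash
python3 - <<'E'
from h import *
a=pickle.load(open("w1.pkl","rb"));b=pickle.load(open("w2.pkl","rb"))
A=lambda x,y:(a,(165+x/3,15+y/3)); B=lambda x,y:(b,(239+(x-399)/3,27+y/3))
for n,p,q in(("tang top",A(204.5,190),B(586.5,200)),("tang far",A(187,157),B(572,168)),("tang near",A(222,223),B(601,232)),("rim",A(195,181),B(622,202)),("bore top",A(193,187),B(625,212))):
    print(n,tri(p,q))
for cs in([A(56,57),A(366,57),A(371,440),A(50,440)],[B(413,64),B(716,64),B(728,440),B(413,440)]):
    c=np.array([plane(*x,.012) for x in cs]); e=c[0]+c[1]-c[2]-c[3]; f=c[0]+c[3]-c[1]-c[2]; y=np.arctan2(e[1],e[0]); 
    print("plate mid",c.mean(0),"yaw",y,np.arctan2(-f[0],f[1]),"len",np.linalg.norm(e)/2,np.linalg.norm(f)/2)
    o=c.mean(0)-.05*np.array([np.cos(y),np.sin(y),0]); M=R.from_euler('z',y); L=np.radians(25)
    print(" tang top model",o*[1,1,0]+M.apply([.055-.016*np.sin(L),0,.042+.016*np.cos(L)])," mouth",o*[1,1,0]+M.apply([.0191,0,.119]))
    for k,pz in(("tang ray@",.0565),("rim ray@",.119)):
        print(k,plane(*(A(204.5,190) if cs[0][0] is a else B(586.5,200)) if k[0]=='t' else (A(195,181) if cs[0][0] is a else B(622,202)),pz))
E
```

```text
tang top (array([ 0.5743, -0.1583,  0.0544]), [np.float64(0.023556669872538953), np.float64(0.023556669872502736)])
tang far (array([ 0.5824, -0.1515,  0.0592]), [np.float64(0.044537412198614304), np.float64(0.04453741219849144)])
tang near (array([ 0.5661, -0.1653,  0.0496]), [np.float64(0.09152087065107953), np.float64(0.0915208706511416)])
rim (array([ 0.5506, -0.1624,  0.1097]), [np.float64(0.08776007024984708), np.float64(0.08776007024987921)])
bore top (array([ 0.546 , -0.1629,  0.1151]), [np.float64(0.4680956880169413), np.float64(0.46809568801691337)])
plate mid [ 0.5735 -0.1587  0.012 ] yaw 0.15733352877715698 0.15448620712175645 len 0.14824549572180645 0.11775747555145082
 tang top model [ 0.5718 -0.1589  0.0565]  mouth [ 0.543  -0.1635  0.119 ]
tang ray@ [ 0.5734 -0.1586  0.0565]
rim ray@ [ 0.5463 -0.1637  0.119 ]
plate mid [ 0.5733 -0.1581  0.012 ] yaw 0.1549168729839566 0.1538241151512241 len 0.1482170138682561 0.11798244891046597
 tang top model [ 0.5715 -0.1584  0.0565]  mouth [ 0.5427 -0.1629  0.119 ]
tang ray@ [ 0.5734 -0.1581  0.0565]
rim ray@ [ 0.5463 -0.1611  0.119 ]
```

```bash
python3 - <<'E'
from h import *
rel([.51,.135,.27],toolrot(.21))
E
```

```text
shift mm [ 82.8174 264.9045  84.6806] rotvec [-0.0781  0.4288  0.0552]
```

```bash
python3 -m crank '[[[5,20,40,-0.02,0.11,0.014],[20,60,70,-0.04,0.22,0.03],[40,105,85,-0.06,0.33,0.04],[60,150,85,-0.078,0.429,0.055],[75,200,85,-0.078,0.429,0.055]]]' | head -3;python3 -m crank '[[[7,45,0,0,0,0],[8,65,0,0,0,0],[8,65,0,0,0,0],[8,65,0,0,0,0]]]' | head -3; python3 - <<'E'
from h import *
from station import robot
i=robot.get_image("wrist"); pickle.dump(i,open("w3.pkl","wb")); s=robot.get_state(); print(s["qpos"])
print(proj(i,[.537,.137,.138]))
cv2.imwrite("pics/w3.png",i["frame"][:,:,::-1])
g=i["frame"].max(2); n,l,st,c=cv2.connectedComponentsWithStats((g<45).astype(np.uint8)); 
for k in range(1,n):
    if st[k,4]>300: print(st[k],c[k])
rel([.537,.137,.141],toolrot(.21))
E
```

```text
time_s: 2.35
position: [0.5038, 0.064, 0.2699]
ee_rot: [-0.001, 0.995, 0.101, -0.002]
time_s: 2.75
position: [0.5094, 0.1282, 0.2701]
ee_rot: [-0.0, 0.995, 0.103, -0.001]
[ 0.3287  0.217  -0.7483  1.5296  0.1484  1.4542 -1.7914]
[247.2289 144.7248]
[471   0  41  16 329] [497.5076   4.7325]
[103  86  64  36 711] [133.6624 103.4909]
[ 233   95   31   99 1616] [244.9121 137.5074]
[    0   254   512   130 25600] [245.6407 344.2022]
shift mm [  27.553    9.561 -129.156] rotvec [ 0.0007 -0.0008  0.0053]
```

View pics/w3.png

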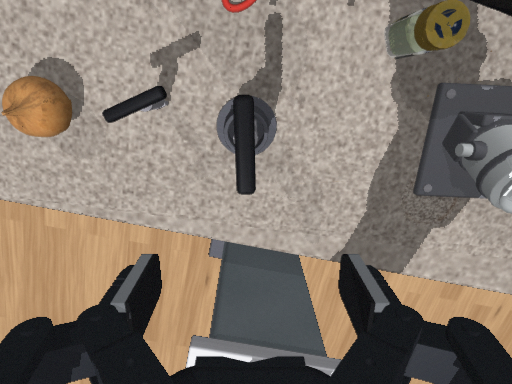

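The bar runs from (244.5,95) to (247,194), centred at (245.5,144) against a predicted (247,145). It is turned about 0.025 rad more than assumed, so I go down and grip.

```bash
python3 -m crank '[[[15,5,-30,0,0,0.03],[27,10,-65,0,0,0.03],[27,10,-100,0,0,0.03],[27,10,-128,0,0,0.03],[27,10,-128,0,0,0.03]]]' ;python3 -m crank '[[[0,0,0,0,0,0],[0,0,0,0,0,0]]]'; python3 - <<'E'
from h import *
rel([.537,.138,.140],toolrot(.235))
E
```

```text
time_s: 3.3
position: [0.5339, 0.1363, 0.1384]
ee_rot: [0.001, 0.993, 0.117, -0.004]
force: [-0.4, -0.1, 0.6]
opening: 0.996
gripper_force: 0.0
time_s: 3.5
position: [0.5371, 0.1397, 0.1444]
ee_rot: [0.0, 0.993, 0.118, 0.001]
force: [-0.1, 0.7, -0.2]
opening: 1.0
gripper_force: 0.0
shift mm [-0.0661 -1.6968 -4.4388] rotvec [ 0.0004  0.0028 -0.0019]
```

```bash
python3 -m crank '[[[0,-1.5,-4,0,0,0],[0,-1.5,-4,0,0,0]]]'|head -2; python3 -m crank '[[[0,0,0,0,0,0],[0,0,0,0,0,0],[0,0,0,0,0,0],[0,0,0,0,0,0],[0,0,0,0,0,0]]]' 0 80;python3 -m crank '[[[0,0,0,0,0,0],[0,0,0,0,0,0],[0,0,0,0,0,0]]]'
```

```text
time_s: 3.7
position: [0.5362, 0.1384, 0.1389]
time_s: 4.2
position: [0.5358, 0.1389, 0.1384]
ee_rot: [0.0, 0.993, 0.119, -0.0]
force: [-0.2, -0.5, 6.0]
opening: 0.144
gripper_force: 3.2
time_s: 4.5
position: [0.5362, 0.1389, 0.1388]
ee_rot: [0.0, 0.993, 0.119, 0.0]
force: [-0.1, -0.3, 5.1]
opening: 0.0
gripper_force: 2.8
```

```bash
python3 - <<'E'
from h import *
from station import robot
a=robot.get_image("wrist"); b=robot.get_image("side")
cv2.imwrite("pics/g1.png",np.hstack([cv2.resize(a["frame"][84:384,100:400,::-1],(400,400)),crop(b,222,160,100,100,4)]))
print(robot.get_state()["opening"],robot.get_state()["gripper_force"])
E
```

```text
0.003068825566173172 2.7761426236247644
```

View pics/g1.png

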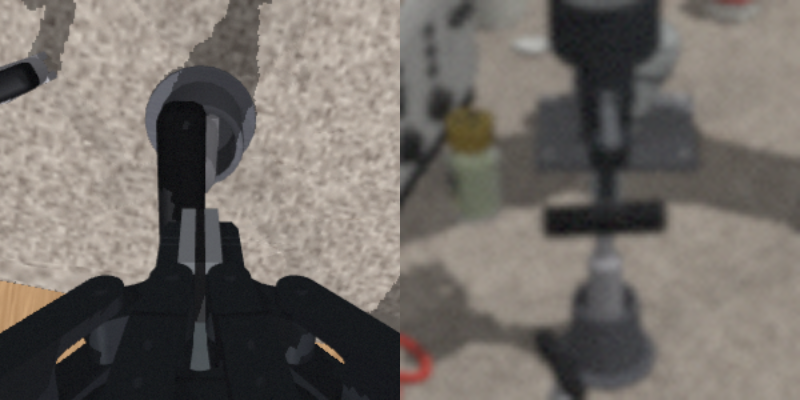

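The grip missed: the fingers are shut, with the bar tilted to the left beside or below them. I'll compare where the fingertips should project.

```bash
python3 - <<'E'
from h import *
from station import robot
s=robot.get_state(); b=robot.get_image("side"); t=robot.get_image("top"); w=robot.get_image("wrist")
T=rot(s["ee_rot"]); 
for n,i in(("side",b),("top",t),("wrist",w)):
    for dz in(0,.022): print(n,dz,proj(i,s["position"]+T@[0,0,dz]))
    print(" bar model",proj(i,[.537,.138,.137]))
print(s["position"],s["qpos"],s["opening"], w["origin"])
Rt=T; print("cam off",Rt.T@(w["origin"]-s["position"]))
bs=b["frame"][205:225,250:300].max(2)
print(bs[::2,::3])
cv2.imwrite("pics/g2.png",np.hstack([crop(w,200,130,100,100,4),crop(t,180,180,60,60,6)[:, :].copy()[:400, :360] if 0 else cv2.resize(crop(t,180,180,60,60,6),(400,400))]))
E
```

```text
side 0 [273.0566 212.679 ]
side 0.022 [273.1013 218.7098]
 bar model [272.8359 212.9587]
top 0 [207.0475 208.3276]
top 0.022 [207.7102 209.1264]
 bar model [207.4299 208.1487]
wrist 0 [250.9047 241.8551]
wrist 0.022 [250.7944 224.7645]
 bar model [252.9604 239.3602]
[0.5362 0.139  0.1388] [ 0.269   0.3728 -0.7259  1.6603  0.2626  1.2078 -1.849 ] 0.003068825566173172 [0.6167 0.1592 0.2935]
cam off [ 0.0831 -0.0005 -0.1545]
[[ 90  90  85  88  84  87  88  62  47  90  94  91  99  93  93  93  89]
 [ 85  88  86  85  97 106  94  62  47  90  99  96  96  93  92  93  93]
 [ 83  83  87 114 140 141 125  64  49  83  87  81  78  99  96  94  94]
 [107 105 112  95  97  88  76  54  50  54  42  45  46 126 133 136 118]
 [149 149 131  34  37  32  39  39  36  40  36  34  35 128 159 157 152]
 [156 156 131  36  26  28  27  35  30  20  25  30  28 129 152 159 150]
 [155 152 138  34  36  34  36  32  34  46  55  56  69 137 153 154 154]
 [153 149 146 104  99 111 117  85  82 131 132 138 141 146 155 154 159]
 [151 155 153 147 152 152 157 101 106 145 154 155 150 146 152 150 148]
 [155 156 151 150 155 149 146  96 112 136 151 156 152 152 150 144 145]]
```

View pics/g2.png

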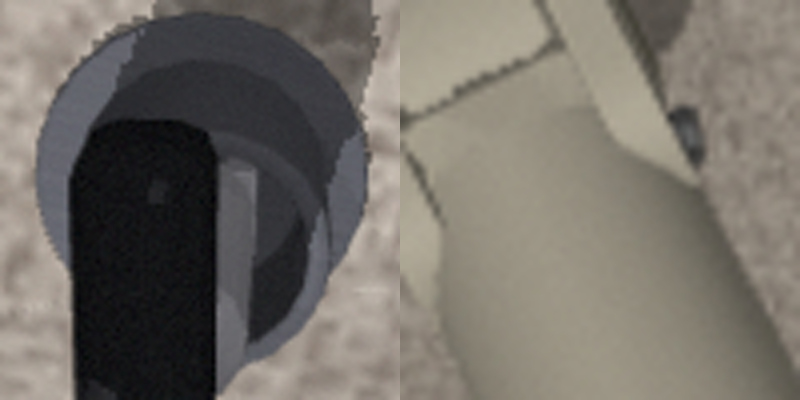

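I can't tell from these whether the tips are above the bar or beside it. I'll open, step back up, and check bar height numerically.

```bash
cat > bar.py <<'E'
from h import *
def bar(i,guess,thr=45,half=80):
    g=i["frame"].max(2); x0,y0=[int(max(0,v-half)) for v in guess]
    s=(g[y0:y0+2*half,x0:x0+2*half]<thr).astype(np.uint8)
    n,l,st,c=cv2.connectedComponentsWithStats(s); best=None
    for k in range(1,n):
        if st[k,4]>80:
            d=np.linalg.norm(c[k]+[x0,y0]-guess)
            if best is None or d<best[0]: best=(d,k)
    k=best[1]; cn=max(cv2.findContours((l==k).astype(np.uint8),0,1)[0],key=len)
    r=cv2.minAreaRect(cn); p=cv2.boxPoints(r)+[x0,y0]
    L=sorted([(np.linalg.norm(p[j]-p[(j+1)%4]),j) for j in range(4)])
    e=[(p[j]+p[(j+1)%4])/2 for _,j in L[:2]]; e.sort(key=lambda v:v[1])
    return np.array(e),r[1],st[k]
E
python3 -m crank '[[[0,0,0,0,0,0],[0,0,0,0,0,0],[0,0,0,0,0,0],[0,0,0,0,0,0],[0,0,0,0,0,0]]]' 1 ; python3 - <<'E'
from bar import *
from station import robot
i=pickle.load(open("w3.pkl","rb")); e=bar(i,np.array([246,145])); print("w3",e)
for z in(.118,.128,.138,.148): print(z,[plane(i,u,z) for u in e[0]], np.linalg.norm(plane(i,e[0][0],z)-plane(i,e[0][1],z)))
s=robot.get_state(); w=robot.get_image("wrist"); b=robot.get_image("side"); pickle.dump((w,b,s),open("w4.pkl","wb"))
try:
  print("now wrist",bar(w,np.array([250,215]),45,70)); print("now side",bar(b,np.array([273,214]),50,20))
except Exception as x: print(x)
print(s["position"],s["opening"],s["force"])
f=w["frame"].max(2); print((f[130:330:5,150:350:5]))
E
```

```text
time_s: 5.25
position: [0.5356, 0.1388, 0.138]
ee_rot: [0.0, 0.993, 0.119, -0.0]
force: [-0.1, -0.2, 0.0]
opening: 0.852
gripper_force: 0.0
w3 (array([[246.7061,  94.6518],
       [250.6374, 192.9345]]), (98.36135864257812, 29.41647720336914), array([  67,   30,   31,   99, 1616], dtype=int32))
0.118 [array([0.5792, 0.1464, 0.118 ]), array([0.4847, 0.1228, 0.118 ])] 0.09738233453122665
0.128 [array([0.5796, 0.1463, 0.128 ]), array([0.4882, 0.1236, 0.128 ])] 0.09420593226300794
0.138 [array([0.58  , 0.1463, 0.138 ]), array([0.4917, 0.1243, 0.138 ])] 0.09102952999478922
0.148 [array([0.5804, 0.1463, 0.148 ]), array([0.4951, 0.1251, 0.148 ])] 0.0878531277265705
now wrist (array([[258., 160.],
       [258., 284.]]), (124.0, 36.0), array([  60,   15,   37,  125, 3321], dtype=int32))
now side (array([[273.5, 194. ],
       [273.5, 214. ]]), (20.0, 11.0), array([ 15,   0,  12,  21, 135], dtype=int32))
[0.5356 0.1388 0.138 ] 0.8515704516744576 [-0.0771 -0.1676  0.0111]
[[184 186 166 ... 181 185 189]
 [171 185 157 ... 175 177 158]
 [180 168 158 ... 184 161 172]
 ...
 [ 31  19  21 ...  24  23  20]
 [ 23  25  23 ...  77  27  30]
 [ 27  22  18 ... 165  21  21]]
```

```bash
python3 - <<'E'
from h import *
w,b,s=pickle.load(open("w4.pkl","rb"))
for z in(.126,.148):
  print(z,proj(w,[.580,.147,z]),proj(w,[.493,.126,z]), [proj(w,[.536,.137+d,z]) for d in(-.009,.009)])
T=rot(s["ee_rot"]); 
for z in(-.013,0,.01,.022): print("finger inner",z,[proj(w,s["position"]+T@[x,sy*.036,z]) for sy in(-1,1) for x in (.011,)])
f=w["frame"].max(2)
for r in range(150,330,8): print(r,' '.join('%3d'%v for v in f[r,130:380:8]))
E
```

```text
0.126 [255.6821 156.7301] [254.6586 295.1409] [array([268.9103, 235.2615]), array([239.1748, 228.7529])]
0.148 [256.5187 167.1529] [255.2381 319.9626] [array([271.3385, 254.6177]), array([237.8366, 247.4453])]
finger inner -0.013 [array([179.2346, 234.7517]), array([322.9638, 234.6919])]
finger inner 0 [array([184.3476, 223.7181]), array([317.6721, 223.6579])]
finger inner 0.01 [array([187.8036, 216.2601]), array([314.0955, 216.2002])]
finger inner 0.022 [array([191.4982, 208.2872]), array([310.2721, 208.2278])]
150 179 172 166 172 187 182 184 181 148 176 168 111 109  48  47  51  54  52  69  67 125 186 183 166 189 158 193 160 191 189 156 171
158 167 189 174 164 175 173 188 170 171 161 176 110  47  48  49  55  55  54  53  66 116 163 166 173 192 184 183 156 191 197 164 159
166 152 189 181 169 170 157 185 175 190 171 107 111  48  84  22  22  19  23  48  64 105 157 167 184 170 181 148 141 171 175 178 171
174 192 177 191 150 166 161 166 192 169 170 112 112 103  60  22  19  21  26  17  65 108 196 181 164 165 162 180 162 187 180 176 183
182 174 181 180 188 159 160 165 162 174 172 108  75  6
[... 1753 characters left out ...]
 169 170 183  19  21  24 103  49  26 198
294  30 109 111  17  20  25 179 192 183 174 194 166 175 183  23  53  46  31 192 168 190 169 164 149 167  23  22  18 112 112  26  81
302  27  27 111  24  16  14 174 176 187 164 184 176 169 175  24  52  46  29 178 177 158 163 177 169 159  23  24  17 124  28  28  27
310  27  28  27  22  20 197 190 180 165 175 177 182 171 176  25  54  42  35 176 169 177 166 169 176 163 153  28  27  27  31  29  32
318  26  26  30  22  23 192 183 184 196 199  77  83 168 177 182  39  39  94 176 163 167 183 185 170 168 174  26  36  29  30  31  29
326  24  28  30  25  13 182 190 182 197 201  68  86  87  86  85  84  86 137 179 174 184 187 187 166 172 171  26  24  29  30  23  26
```

The wrist mask shows the bar back at its place, at rows 162–318 as modelled. The real fingertips stand about 25–30 mm further back than the stated TCP, so they closed on top of the bar. I'll go 25 mm lower.

```bash
python3 -m crank '[[[0,0,-10,0,0,0],[0,-1,-20,0,0,0],[0,-1,-25,0,0,0],[0,-1,-25,0,0,0],[0,-1,-25,0,0,0]]]' ; python3 - <<'E'
from h import *
from station import robot
s=robot.get_state(); w=robot.get_image("wrist"); b=robot.get_image("side"); pickle.dump((w,b,s),open("w5.pkl","wb"))
for z in(.126,.148): print(z,proj(w,[.580,.147,z]),proj(w,[.493,.126,z]), [proj(w,[.536,.137+d,z]) for d in(-.009,.009)])
f=w["frame"].max(2)
for r in range(150,330,12): print(r,' '.join('%3d'%v for v in f[r,130:380:8]))
f=b["frame"].max(2); print("side",proj(b,s["position"]),proj(b,[.537,.137,.138]))
for r in range(180,226,2): print(r,' '.join('%3d'%v for v in f[r,245:305:3]))
E
```

```text
time_s: 5.85
position: [0.5356, 0.1379, 0.113]
ee_rot: [0.0, 0.993, 0.119, -0.0]
force: [0.1, 0.2, -0.1]
opening: 1.002
gripper_force: 0.0
0.126 [254.6678 168.4686] [253.6722 323.5291] [array([269.9227, 257.343 ]), array([235.8164, 250.0643])]
0.148 [255.4877 182.7958] [254.2028 355.9449] [array([272.9016, 283.1959]), array([233.7461, 275.0908])]
150 167 155 170 198 170 174 178 160 174 177 154 105 112  67  58  50  61  68  66  76  96 175 185 166 173 149 175 168 180 171 173 179
162 174 177 171 172 171 185 179 166 181 178 113 111  49  48  50  52  56  54  53  68  77 175 178 198 176 173 188 182 150 189 188 181
174 177 172 166 169 156 187 170 158 187 176 113  44  53 104  22  19  16  20  51  59 106 150 171 173 170 185 172 153 138 171 180 183
186 194 185 161 165 155 174 184 196 153 173 114  57  82  97  21  20  20  23  20  48 104 174 192 163 188 170 196 185 172 186 184 179
198 180 160 181 180 150 153 168 181 189 157 118 102  57  71  22  21  26  18  22  66 162 180 186 177 192 163 196 178 171 156 183 162
210 190 191 174 187 173 172 152 185 177 176 168 104  48  71  16  23  20  24  13 107 178 185
[... 2505 characters left out ...]
  72  76  98  94  92  94  92
210 103  90  86  88  76  62  65  53  45  36  43  38  40  35  59 129 111 107  96  90
212 110 120 134 135 100  26  31  31  40  47  54  45  36  32  54 149 152 149 138 116
214 128 149 158 154 106  18  23  24  32  47  48  44  29  22  60 149 158 157 151 146
216 149 162 154 155 117  40  46  52  52  55  39  79  78  88 104 151 151 156 154 154
218 157 155 151 150 148 133 136 136 129  69  41 110 142 150 142 154 151 156 158 147
220 154 156 153 154 155 155 155 158 148  67  43 115 152 156 148 148 154 155 150 149
222 150 152 150 156 152 153 153 158 134  77  56 117 157 153 151 150 148 146 144 150
224 151 152 153 152 153 153 149 149 119 133 129 140 154 158 158 150 147 150 145 149
```

The near finger now reaches side row 222, below the bar at rows 210–216. I'll close.

```bash
python3 -m crank '[[[0,0,0,0,0,0],[0,0,0,0,0,0],[0,0,0,0,0,0],[0,0,0,0,0,0],[0,0,0,0,0,0]]]' 0 80|tail -3;python3 -m crank '[[[0,0,0,0,0,0],[0,0,0,0,0,0],[0,0,0,0,0,0]]]'; python3 - <<'E'
from h import *
w,b,s=pickle.load(open("w5.pkl","rb"))
for z in(.09,.1,.11,.12,.13): print(z,proj(b,[.536,.185,z]))
E
```

```text
force: [0.6, 0.1, -2.2]
opening: 0.194
gripper_force: 78.0
time_s: 6.75
position: [0.5359, 0.138, 0.1135]
ee_rot: [0.0, 0.993, 0.119, 0.0]
force: [0.3, 0.9, 2.3]
opening: 0.19
gripper_force: 78.6
0.09 [270.5927 236.0812]
0.1 [270.555  233.3943]
0.11 [270.5169 230.677 ]
0.12 [270.4783 227.9286]
0.13 [270.4393 225.1488]
```

Gripped: opening 0.19, 78.6 N. Next I lift the key and compute the approach pose.

```bash
python3 -m crank '[[[0,0,30,0,0,0],[0,0,65,0,0,0],[0,0,105,0,0,0],[0,0,145,0,0,0],[0,0,170,0,0,0]]]' ;python3 -m crank '[[[0,0,0,0,0,0],[0,0,0,0,0,0]]]'; cat >> h.py <<'E'
LN=np.radians(25); YF=.155; TANG=np.array([.5797,-.1575,.042]); KO=np.array([.001,0,.1055])
F=R.from_euler('z',YF)*R.from_euler('y',-LN)
def seat(h,yaw): 
    T=toolrot(yaw,LN,YF); return TANG+F.apply([0,0,h])-T.apply(KO),T
E
python3 - <<'E'
from h import *
from station import robot
s=robot.get_state(); print(s["qpos"])
rel(*seat(.11,.48)); 
b=robot.get_image("side"); pickle.dump((b,s),open("s6.pkl","wb"))
T=rot(s["ee_rot"]); k=s["position"]+T@KO; print("key origin",k,[proj(b,k+[0,0,z]) for z in(0,.02,.04,.06,.08,.098)])
f=b["frame"].max(2).astype(int)
for r in range(166,226,4): print(r,' '.join('%3d'%v for v in f[r,250:300:2]))
E
```

```text
time_s: 7.25
position: [0.536, 0.138, 0.2859]
ee_rot: [0.0, 0.993, 0.119, 0.001]
force: [0.7, 1.0, -1.8]
opening: 0.195
gripper_force: 78.3
time_s: 7.45
position: [0.5356, 0.1376, 0.2827]
ee_rot: [0.001, 0.993, 0.119, -0.0]
force: [-0.3, -0.3, -2.3]
opening: 0.192
gripper_force: 78.4
[ 0.2857  0.284  -0.7503  1.4344  0.1935  1.4993 -1.7909]
shift mm [ -46.5783 -309.7756  -45.747 ] rotvec [-0.0177 -0.4392  0.3905]
key origin [0.5365 0.1377 0.1772] [array([272.9336, 201.5429]), array([272.8837, 195.6826]), array([272.8327, 189.6863]), array([272.7805, 183.5491]), array([272.7271, 177.2662]), array([272.6779, 171.4825])]
166 135 146 143 103  88  93  96  98 102 100  79  51  46  89 128 120 139 161 151 155 147 154 154 153 152
170 152 171 174 172 161 155 138 135 131 129  98  88 103 147 138 123 120 120 131 143 143 141 152 151 151
174 140 135 128 131 141 147 147 145 141 115 120 139 154 139 131 132 129 124 122 121 121 142 154 157 149
178 146 147 148 144 144 140 141 127  90  91  89 100 112 110  95  86  93  98  96  95 129 145 150 151 149
182 145 144 140 143 141 144 133 118  80  85  91 100 107 10
[... 385 characters left out ...]
  68  68  73  85 112 108 109  94  77  76  73  73  73  75  76  87  83  78  89
202  89  87  84  72  67  65  65  66  68  76 100 102 101  94  75  71  72  71  75  71  72  73  71  81  92
206  89  88  87  85  85  86  85  91  97  98  96  94  93  98  97  99  96  97  96  94  94  95  89  93  94
210  90  94 110 129 139 150 152 151 154 152 137 134 128 116 112 110 100  95  99  98  96  97  92  92  99
214 155 160 159 155 159 159 157 150 157 158 158 149 149 148 145 158 159 152 149 144 152 152 158 152 152
218 154 146 155 155 155 152 154 158 159 155 157 162 156 151 155 148 150 152 147 145 149 152 150 156 158
222 152 155 154 151 150 152 154 149 152 157 155 158 159 154 148 150 151 155 150 151 151 149 149 144 146
```

```bash
python3 -m crank '[[[-10,-40,0,-0.003,-0.07,0.06],[-20,-85,0,-0.006,-0.15,0.13],[-30,-130,0,-0.01,-0.22,0.2],[-40,-175,0,-0.013,-0.3,0.27],[-45,-220,0,-0.015,-0.37,0.33]]]' |head -3;python3 -m crank '[[[0,-40,-10,0,-0.04,0.04],[-2,-80,-30,-0.002,-0.07,0.06],[-2,-90,-40,-0.002,-0.07,0.06],[-2,-90,-40,-0.002,-0.07,0.06]]]'; python3 -m crank '[[[0,0,0,0,0,0],[0,0,0,0,0,0]]]' |head -2; python3 - <<'E'
from h import *
from station import robot
s=robot.get_state(); print(s["qpos"])
rel(*seat(.11,.48),st=s)
E
```

```text
time_s: 8.0
position: [0.4919, -0.0641, 0.2809]
ee_rot: [0.026, 0.947, 0.27, 0.169]
time_s: 8.4
position: [0.4892, -0.1535, 0.2385]
ee_rot: [0.029, 0.934, 0.295, 0.2]
force: [-0.3, 0.5, -2.4]
opening: 0.193
gripper_force: 78.5
time_s: 8.6
position: [0.4923, -0.1503, 0.2429]
[ 0.7633 -0.1223 -0.3441  1.9545 -0.3171  0.9714 -0.4012]
shift mm [ -3.3342 -21.8219  -5.9812] rotvec [-0.0041 -0.0242  0.0141]
```

```bash
python3 -m crank '[[[-3,-22,-6,-0.004,-0.024,0.014],[-3,-22,-6,-0.004,-0.024,0.014],[-3,-22,-6,-0.004,-0.024,0.014],[-3,-22,-6,-0.004,-0.024,0.014]]]' ; python3 - <<'E'
from h import *
from station import robot
s=robot.get_state(); print(s["qpos"])
rel(*seat(.11,.48),st=s)
b=robot.get_image("side"); w=robot.get_image("wrist"); pickle.dump((b,w,s),open("s7.pkl","wb"))
for n,i in(("side",b),("wrist",w)):
  print(n,"mouth",proj(i,TANG+F.apply([0,0,.085])),"key", [proj(i,TANG+F.apply([0,0,.11+z])) for z in(0,.05,.098,.13)])
x,y=int(proj(b,TANG+F.apply([0,0,.11]))[0])-50,int(proj(b,TANG+F.apply([0,0,.11]))[1])-55
print(x,y); cv2.imwrite("pics/s7.png",np.hstack([crop(b,x,y,100,100,4),cv2.resize(w["frame"][0:300,100:400,::-1],(400,400))]))
E
```

```text
time_s: 9.0
position: [0.4893, -0.173, 0.2371]
ee_rot: [0.035, 0.928, 0.304, 0.214]
force: [0.2, 0.6, -1.6]
opening: 0.192
gripper_force: 78.5
[ 0.7812 -0.1127 -0.3031  1.9689 -0.3527  0.9478 -0.3039]
shift mm [-0.2758  0.8141 -0.1504] rotvec [0.0001 0.0001 0.0011]
side mouth [284.6037 166.5006] key [array([287.6533, 160.947 ]), array([293.9482, 149.4831]), array([300.2503, 138.0062]), array([304.6008, 130.0834])]
wrist mouth [249.7044 174.8558] key [array([249.7072, 182.8543]), array([249.7146, 203.8663]), array([249.7253, 234.3751]), array([249.736 , 264.9331])]
237 105
```

View pics/s7.png

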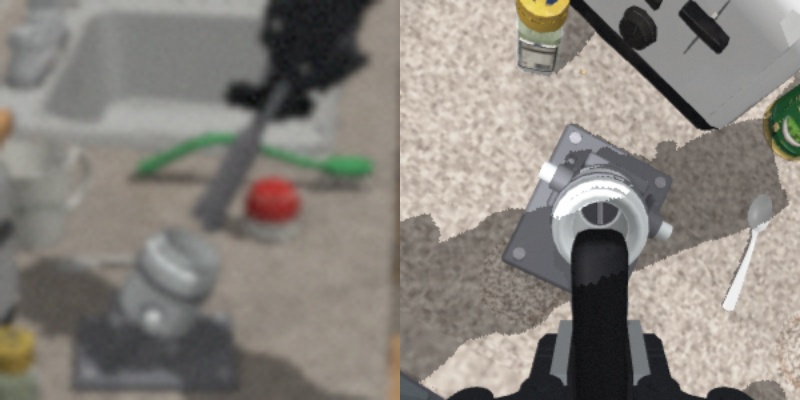

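The side view shows the shaft leaning with the well axis and the fork just above the mouth. The wrist view shows the tang, at crop (600,200–222), lined up with the bar; I'll check its far end numerically.

```bash
python3 - <<'E'
from h import *
b,w,s=pickle.load(open("s7.pkl","rb"))
print("pred tang far end",proj(w,TANG+F.apply([.012*np.cos(.48),.012*np.sin(.48),.016])),"scale +1mm filter x",proj(w,TANG+F.apply([.012*np.cos(.48)+.001,.012*np.sin(.48),.016])))
print("bore top rim far",proj(w,TANG+F.apply([.026*np.cos(.48),.026*np.sin(.48),.085])),"outer",proj(w,TANG+F.apply([.036*np.cos(.48),.036*np.sin(.48),.085])))
f=w["frame"].max(2)
for r in range(126,178,2): print(r,' '.join('%3d'%v for v in f[r,232:270:2]))
E
```

```text
pred tang far end [249.6794 147.8858] scale +1mm filter x [250.0834 147.1141]
bore top rim far [249.6529 147.6067] outer [249.6322 136.6923]
126 105  93  97 178 179 115 112 144 149 150 135 127 119 100 100  95  99 119  99
128  86  93 184 160 151 153 151 153 155 157 161 160 167 171 159 113 103  98 103
130 101 124 144 127 119 102 129 157 169 158 151 135 127 107 143 171 178 110 102
132 137 119 147 182 186 184 175 167 130 171 118 172 109 173 116 138 107 144 142
134 136 188 175 158 159 161 163 174 180 182 172 172 174 175 161 111 162 176 107
136 179 158 156 181 206 248 254 254 254 254 254 254 254 245 207 182 177 161  99
138 160 204 254 254 254 254 254 254 254 254 254 254 254 254 254 254 244 207 181
140 250 254 254 254 254 254 210 209 185 254 186 254 208 254 254 254 254 254 251
142 254 254 254 254 254 228 247 252 253 252 252 252 238 209 186 185 187 254 254
144 254 254 229 246 254 254 254 254 254 254 254 254 254 254 254 238 208 184 252
146 225 254 254 254 254 253 251 249 250 249 249 248 251 254 254 254 254 244 194
148 254 254 253 251 246 226 200 202 203 205 203 208 207 222 165 249 164 211 200
[... 420 characters left out ...]
  68  65  69  66 107 117  77  69  66  66  66  73 164 115 143
162 157 158 177  89  65  71  66  66 107 114  79  68  67  67  67 164 133 114 127
164 157 160 172 175  85  67  67  65 106 115  76  67  63  68 126 163 118 113 110
166 156 160 160 175 174  91  66  67 110 118  79  65  77 126 166 119 119 116 111
168 158 163 162 160 170 180 154 111  89  87  95 127 172 151 120 120 115 114 112
170 159 160 160 159 158 150 162 174 175 173 172 154 122 118 123 119 117 115 113
172 159 158 151  96  38  18  19  18  20  25  22  24  22  21  61 108 117 116 113
174 157  74  19  24  26  20  23  20  23  21  24  26  22  20  20  21  41 107 112
176  76  15  21  23  17  22  22  23  23  24  17  20  24  23  17  24  24  26 109
```

Rim and tang match the prediction within about 1 mm, so I'll insert along the axis.

```bash
python3 -m crank '[[[8,2,-18,0,0,0],[16,3,-36,0,0,0],[24,4.5,-52,0,0,0],[31,5.5,-68,0,0,0],[37.5,6.5,-81.5,0,0,0]]]';python3 -m crank '[[[0,0,0,0,0,0],[0,0,0,0,0,0]]]';  python3 - <<'E'
from h import *
rel(*seat(.02,.48)); rel(*seat(.0,.48))
E
```

```text
time_s: 9.6
position: [0.5266, -0.1669, 0.1544]
ee_rot: [0.035, 0.928, 0.304, 0.213]
force: [0.3, -0.6, -1.8]
opening: 0.195
gripper_force: 78.6
time_s: 9.8
position: [0.5263, -0.1673, 0.1553]
ee_rot: [0.035, 0.928, 0.304, 0.213]
force: [-0.5, -0.9, -1.4]
opening: 0.19
gripper_force: 78.5
shift mm [0.3033 0.9918 0.0638] rotvec [-0.0006 -0.0005  0.0021]
shift mm [  8.6543   2.2966 -18.0624] rotvec [-0.0006 -0.0005  0.0021]
```

```bash
python3 -m crank '[[[2,1.5,-4.5,0,0,0],[4,1.5,-9,0,0,0],[6,2,-13,0,0,0],[7,2.2,-15,0,0,0]]]'|head -4;python3 -m crank '[[[0.7,0,-1.5,0,0,0],[1.4,0.1,-3,0,0,0],[1.4,0.1,-3,0,0,0]]]'; python3 - <<'E'
from h import *
rel(*seat(.0,.48))
E
```

```text
time_s: 10.2
position: [0.5332, -0.1654, 0.1396]
ee_rot: [0.035, 0.928, 0.304, 0.213]
force: [-0.9, -0.2, -1.8]
time_s: 10.5
position: [0.5345, -0.1654, 0.1368]
ee_rot: [0.035, 0.928, 0.303, 0.213]
force: [0.1, -0.3, -1.6]
opening: 0.194
gripper_force: 78.6
shift mm [0.4156 0.4094 0.4784] rotvec [-0.0004 -0.0006  0.0029]
```

```bash
for k in 1 2; do python3 -m crank '[[[0.2,0.1,-0.5,0,0,0],[0.4,0.1,-0.9,0,0,0],[0.4,0.1,-0.9,0,0,0]]]'|sed -n 2,4p; done
```

```text
position: [0.535, -0.1654, 0.1363]
ee_rot: [0.035, 0.928, 0.303, 0.214]
force: [-1.1, 0.2, -0.6]
position: [0.5355, -0.1656, 0.1363]
ee_rot: [0.036, 0.928, 0.303, 0.214]
force: [-9.9, -0.1, 11.1]
```

The floor contact came about 1 mm from where I expected it, so the key is seated. Now I turn clockwise about the key axis.

```bash
cat > st.py <<'E'
from h import *
from station import robot
s=robot.get_state(); q=s["ee_rot"]; K=F.inv()*R.from_quat(np.r_[q[1:],q[0]])*R.from_euler('x',-np.pi)
ax=F.apply([0,0,1]); k=s["position"]+R.from_quat(np.r_[q[1:],q[0]]).apply(KO)
print("yaw,tilt",K.as_euler('ZYX'),"torque",s["ft_torque"]@ax,s["ft_torque"],"Fax",s["force"]@ax,"key org local mm",1e3*F.inv().apply(k-TANG),"q",s["qpos"],s["time_s"])
E
python3 st.py; python3 -m crank '[[[0.05,0,0.3,0.05,0.008,-0.109],[0,0,0.3,0.1,0.016,-0.218],[0,0,0.3,0.15,0.023,-0.326],[0,0,0.3,0.2,0.031,-0.435],[0,0,0.3,0.2,0.031,-0.435]]]'|sed -n 4,6p; python3 st.py
```

```text
yaw,tilt [ 0.4774  0.0005 -0.0018] torque -0.06668563572270408 [0.47   1.4863 0.25  ] Fax 14.237715749008435 key org local mm [ 0.0643 -0.8702 -1.0121] q [ 0.7301  0.075  -0.3558  2.0319 -0.3045  0.6806 -0.3557] 11.1
force: [-5.5, 0.6, 8.3]
opening: 0.196
gripper_force: 80.1
yaw,tilt [-0.0063 -0.0004 -0.0018] torque -0.0019253628403098416 [0.3169 1.1067 0.2236] Fax 9.823354525839148 key org local mm [ 0.471  -1.1138 -0.9764] q [ 0.7019  0.0733 -0.3273  2.0326 -0.3082  0.6812 -0.8374] 11.6
```

```bash
python3 -m crank '[[[0,0,0,0.05,0.008,-0.109],[0,0,0,0.1,0.016,-0.218],[0,0,0,0.15,0.023,-0.326],[0,0,0,0.2,0.031,-0.435],[0,0,0,0.2,0.031,-0.435]]]'|sed -n 4,6p; python3 st.py;  python3 -m crank '[[[0,0,0,0.042,0.0065,-0.09],[0,0,0,0.084,0.013,-0.18],[0,0,0,0.084,0.013,-0.18]]]'|sed -n 4,6p; python3 st.py
```

```text
force: [-6.3, 2.1, 9.9]
opening: 0.191
gripper_force: 80.4
yaw,tilt [-0.4854 -0.0005 -0.0008] torque -0.017389219184378996 [0.9218 1.1047 0.485 ] Fax 11.436555419196221 key org local mm [ 0.5441 -0.7479 -0.9563] q [ 0.6748  0.0716 -0.3005  2.0334 -0.312   0.6825 -1.3147] 12.1
force: [-7.4, 3.9, 9.7]
opening: 0.191
gripper_force: 80.4
yaw,tilt [-0.6835  0.0001  0.0005] torque 0.03205028238234016 [1.0718 1.0505 0.6048] Fax 11.653869444357232 key org local mm [ 0.6158 -0.5538 -0.9515] q [ 0.6646  0.0715 -0.2894  2.0332 -0.3154  0.6838 -1.5098] 12.4
```

```bash
sed -i 's/"q",s\["qpos"\]/"tau7",s["tau"][6],"q7",s["qpos"][6]/' st.py; python3 st.py; for k in 1 2 3; do python3 -m crank '[[[0,0,0,0.021,0.0032,-0.045],[0,0,0,0.021,0.0032,-0.045]]]'|sed -n 4,4p; python3 st.py; done
```

```text
yaw,tilt [-0.6835  0.0001  0.0005] torque 0.03205028238234016 [1.0718 1.0505 0.6048] Fax 11.653869444357232 key org local mm [ 0.6158 -0.5538 -0.9515] tau7 -1.668180227279663 q7 -1.5097934883033834 12.4
force: [-7.0, 4.3, 11.0]
yaw,tilt [-0.7313  0.0003  0.0008] torque 0.12832974478020498 [1.1035 1.0014 0.7221] Fax 12.580571116956122 key org local mm [ 0.6217 -0.5309 -0.9516] tau7 -0.8536981791257858 q7 -1.556726662593813 12.6
force: [-6.5, 3.7, 10.0]
yaw,tilt [-0.781   0.0004  0.0011] torque 0.1209965895329676 [1.1033 0.9893 0.713 ] Fax 11.54276747831069 key org local mm [ 0.6374 -0.4821 -0.9472] tau7 -0.8495007455348969 q7 -1.6055916678452427 12.8
force: [-6.7, 4.3, 8.7]
yaw,tilt [-0.8307  0.0006  0.0014] torque 0.13313133152988463 [1.1579 0.9944 0.752 ] Fax 10.421793354265983 key org local mm [ 0.6552 -0.4221 -0.9535] tau7 -0.85149010643363 q7 -1.6544118965695702 13.0
```

```bash
for k in 1 2 3; do python3 -m crank '[[[0,0,0,0.021,0.0032,-0.045],[0,0,0,0.021,0.0032,-0.045]]]'|sed -n 4,4p; python3 st.py|cut -c1-130; done
```

```text
force: [-6.9, 4.2, 8.8]
yaw,tilt [-0.8801  0.0008  0.0017] torque 0.24334420304779986 [1.0799 0.9528 0.8346] Fax 10.57710896628899 key org local mm [ 0.68
force: [-6.7, 4.4, 10.3]
yaw,tilt [-0.9291  0.0011  0.0018] torque 0.5784771745591242 [1.0603 1.0335 1.2012] Fax 11.869011052472603 key org local mm [ 0.63
force: [-7.0, 3.2, 10.3]
yaw,tilt [-0.9778  0.0012  0.0018] torque 0.9984539648579953 [0.7448 0.984  1.5157] Fax 12.056813983978202 key org local mm [ 0.66
```

The torque rose steeply from yaw −0.88 to 1.0 N m, so the lock is at its stop. I ease the torque off, release, and back out along the axis.

```bash
python3 -m crank '[[[-0.3,0,0.7,-0.046,-0.007,0.1],[-0.3,0,0.7,-0.046,-0.007,0.1],[-0.3,0,0.7,-0.046,-0.007,0.1]]]'|sed -n 4,4p; python3 st.py;python3 -m crank '[[[0,0,0,0,0,0],[0,0,0,0,0,0],[0,0,0,0,0,0],[0,0,0,0,0,0],[0,0,0,0,0,0]]]' 1;python3 -m crank '[[[0,0,0,0,0,0],[0,0,0,0,0,0],[0,0,0,0,0,0]]]'|sed -n 4,6p
```

```text
force: [-1.8, 3.9, 4.9]
yaw,tilt [-0.8713  0.0018  0.0017] torque 0.18471502879894064 [1.3663 0.4124 0.863 ] Fax 4.9100321754917315 key org local mm [ 0.1446 -0.3441 -0.8404] tau7 0.11486099101603031 q7 -1.6927441340649998 13.9
time_s: 14.4
position: [0.535, -0.1655, 0.1361]
ee_rot: [-0.107, 0.915, -0.342, 0.188]
force: [-0.2, -0.2, -0.1]
opening: 1.0
gripper_force: 0.0
force: [0.8, 0.4, -0.3]
opening: 0.995
gripper_force: 0.0
```

```bash
python3 -m crank '[[[-4,-0.6,9,0,0,0],[-13,-2,27,0,0,0],[-25,-4,54,0,0,0],[-42,-6.5,90,0,0,0],[-50,-8,110,0,0,0]]]'; python3 -m crank '[[[0,0,0,0,0,0],[0,0,0,0,0,0],[0,0,0,0,0,0]]]'|sed -n 1,4p; python3 - <<'E'
from h import *
from station import robot
w=robot.get_image("wrist"); b=robot.get_image("side"); pickle.dump((w,b,robot.get_state()),open("w8.pkl","wb"))
from bar import bar
p=TANG+F.apply([0,0,.130]); print("pred bar ctr wrist/side",proj(w,p),proj(b,p))
for n,i,t in(("w",w,45),("s",b,55)):
    u=proj(i,p); e=bar(i,u,t,80 if n=="w" else 25); print(n,e)
e=[plane(w,u,p[2]) for u in bar(w,proj(w,p),45,80)[0]]; print(e)
# bar end positions for expected yaw -0.77
for a in(-.7,-.87,-1.0): print(a,[proj(w,p+F.apply([q*np.cos(a),q*np.sin(a),0])) for q in(.045,-.045)],[proj(b,p+F.apply([q*np.cos(a),q*np.sin(a),0])) for q in(.045,-.045)])
E
```

```text
time_s: 15.2
position: [0.4846, -0.1739, 0.2499]
ee_rot: [-0.106, 0.914, -0.341, 0.19]
force: [1.3, -0.0, -0.4]
opening: 1.002
gripper_force: 0.0
time_s: 15.5
position: [0.4847, -0.1728, 0.2452]
ee_rot: [-0.107, 0.915, -0.341, 0.187]
force: [-0.8, 0.6, -0.5]
pred bar ctr wrist/side [247.6875 186.8713] [290.1393 156.4196]
w (array([[249.3049, 143.7439],
       [260.6829, 246.1463]]), (103.0326156616211, 22.307170867919922), array([  72,   38,   32,  103, 2142], dtype=int32))
s (array([[284.75, 150.25],
       [299.75, 165.25]]), (21.21320343017578, 4.949747085571289), array([19, 18, 18, 18, 98], dtype=int32))
[array([ 0.5527, -0.1893,  0.1598]), array([ 0.4796, -0.1445,  0.1598])]
-0.7 [array([237.911, 133.705]), array([256.4322, 234.4267])] [array([281.227 , 148.9977]), array([299.2964, 164.0453])]
-0.87 [array([247.5319, 132.8734]), array([247.8263, 235.0922])] [array([282.5726, 148.8709]), array([297.9833, 164.245 ])]
-1.0 [array([254.9096, 133.3505]), array([241.2317, 234.7123])] [array([283.7404, 148.9185]), array([296.8134, 164.2434])]
```

```bash
python3 - <<'E'
from bar import *
w,b,s=pickle.load(open("w8.pkl","rb")); p=TANG+F.apply([0,0,.130])
ew=bar(w,proj(w,p),45,80)[0]; es=bar(b,proj(b,p),55,25)[0]
P=[tri((w,ew[k]),(b,es[k])) for k in(0,1)]; print(P)
L=[F.inv().apply(x[0]-TANG)*1e3 for x in P]; print("local mm",L,"mid",(L[0]+L[1])/2,"yaw",np.arctan2(*(L[0]-L[1])[[1,0]]))
E
```

```text
[(array([ 0.5489, -0.1913,  0.1698]), [np.float64(0.7848032764103378), np.float64(0.7848032764101709)]), (array([ 0.4839, -0.1378,  0.1431]), [np.float64(4.1602130481221575), np.float64(4.1602130481219755)])]
local mm [array([ 21.7004, -28.6571, 130.8422]), array([-40.3411,  34.2422, 130.378 ])] mid [ -9.3204   2.7926 130.6101] yaw -0.7922644455834169
```

```bash
python3 -c "
from station import robot
print(robot.hand_in())"
```

```text
the job is handed in; nothing more can be done
None
```

The larger key sits fully down the well (bar measured 130.6 mm above the floor, 130 expected), the lock is turned clockwise to its stop, the gripper has let go and backed off clear, and the job was handed in at about 15.6 s; the first grip closed on top of the bar and had to be redone 25 mm lower.

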